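Load a sample rack under the spring flap

TASK

Press the orange pedal plate of the loading station down with one fingertip to hold its spring flap open and, while holding it, push the blue sample rack by its upright end plate with the other fingertip along the lane until it is fully home against the back of the bay; only then let go, so that the flap springs shut behind the tubes. Do not grasp, lift or tip the rack, do not shove it against the shut flap or let the flap come down on it, and leave the bottle, jar and tip box alone.

Things in the scene. Friction and masses are not known exactly. Their poses are not given: they have to be found in the camera images.
- station: Fixed white loading station. x: the way the rack is pushed, y left of it, z up; origin on the bench; heights below are above the bench. Deck x -100 to 180, y -42 to 107 mm, top at z 12. Lane centred on y = 0, 44 mm wide between 4 mm walls up to z 20 (x -72 to 104). Bay x 104 to 162: side and back walls up to z 56, roofed by the flap. Two hinge posts, 14 mm wide, 72 mm high, at x -96 and 172, y 45.
- flap (a joint): Flap angle, rad: 0 shut, 0.65 at its open stop; springs shut when let go. Rigid rocker: amber clear roof over the bay (66 mm high when shut; far edge 110 mm at full open) with an orange lip across the mouth that stops the rack, and beyond the hinge the orange pedal plate; plate down = roof and lip up. The lip clears the tubes from 0.42; 0.5 to 0.58 is good. Takes about 3 N to start, 5 to 7 N at 0.55.
- flap_hinge (a point): Point on the hinge line, a rod of radius 3 mm along station x at station y = 45 mm, 66 mm above the bench (here at station x = 0). The rod runs between lane and pedal plate. The lip spans station x 100 to 104, y -24 to 2 mm, its lower edge 38 mm above the bench when shut.
- flap_pad (a point): Centre of the upper face of the orange pedal plate, which spans station x -90 to 100, y 50 to 100 mm, level and 54 mm above the bench when shut; its upper face lies 12 mm below the hinge line. It tilts down away from the hinge when pressed: 22 mm outside the hinge line (station y 67) it is about 38 mm above the bench at 0.55 rad.
- rack: Loose blue rack, about 160 g, in the lane, x along the station's x. Origin: centre of the underside of its block, 50 x 40 mm, 28 mm high, with six fixed red-capped tubes (tops at 44 mm). A bar 16 mm wide, 10 mm high runs back to an upright end plate 40 mm wide, 50 high, 6 thick, rear face at x = -81 mm. At home the bar lies under the shut lip and the end plate stays outside.
- rack_push (a point): Push point: middle of the rear face of the rack's end plate, 40 mm above the rack's underside (52 mm above the bench). At home it is 106 mm before bay_stop.
- rack_front (a point): Middle of the front face of the rack's block (rack x = 25 mm), 14 mm above its underside; it meets bay_stop when the rack is home.
- bay_stop (a point): Inner face of the bay's back wall (station x = 162 mm, y = 0, 26 mm above the bench), where the rack's front must end; axes as the station's.
- bay_mouth (a point): Middle of the mouth of the bay at deck level (station x = 100 mm), in the plane of the lip's outer face; axes as the station's.
- bottle: Bystander: bottle with a blue cap, 56 mm across, 130 mm high; origin under its centre.
- jar: Bystander: jar with a red lid, 54 mm across, 75 mm high; origin under its centre.
- tipbox: Bystander: yellow box with a white lid, 62 x 62 x 61 mm; origin under its centre.

How it is judged (in metres and radians):
On the way, in this order (a step that is already met when the one before it is completed fails the run):
1. a fingertip holds the flap open (past 0.42 rad) while the rack's front is still outside the mouth (value of joint flap above 0.42 rad and contact force between the fingers and flap above 0.5 N and x of rack_front in the frame of bay_mouth below 0 m), for 0.2 s.
2. the rack is fully home (front within 6 mm of the back wall) with a fingertip still holding the flap open (value of joint flap above 0.42 rad and contact force between the fingers and flap above 0.5 N and x of rack_front in the frame of bay_stop above -0.006 m), for 0.1 s.
At the end, for the whole second after the job is handed in: The rack stands flat on the lane, at rest, its front within 6 mm of the bay's back wall; the flap is shut (under 0.05 rad) behind its block; bottle, jar and tip box are within 15 mm of where they were (x of rack_front in the frame of bay_stop above -0.006 m and y of rack_front in the frame of bay_stop between -0.01 and 0.01 m and value of joint flap below 0.05 rad and linear speed of rack below 0.01 m/s and z of rack in the frame of station below 0.016 m and angle between rack's own z axis and vertical below 0.08 rad and distance of each of bottle, jar, tipbox from where it was at the start of the episode below 0.015 m); the robot touches nothing.
It fails at once if the rack is lifted (over 4 mm) or tipped (over 0.08 rad) (not (z of rack in the frame of station below 0.016 m and angle between rack's own z axis and vertical below 0.08 rad)).
It fails at once if the flap bears on the rack (over 2 N): rack shoved against the shut flap, or flap let down on it (contact force between flap and rack above 2 N).
It fails at once if the bottle is disturbed (moved over 15 mm) (distance of bottle from where it was at the start of the episode above 0.015 m).
It fails at once if the jar is disturbed (moved over 15 mm) (distance of jar from where it was at the start of the episode above 0.015 m).
It fails at once if the tipbox is disturbed (moved over 15 mm) (distance of tipbox from where it was at the start of the episode above 0.015 m).
It also fails if it takes over 45 s, if anything falls off the work surface, if the arm or the gripper's body presses on something with over 40 N, if the wrist force passes 120 N, or if a joint passes its speed limit or range.

ROBOT

A 6-joint arm with a two-finger parallel gripper is mounted at the origin on the work surface. World frame = base frame: x ahead of the robot, y to its left, z up, the work surface at z = 0. Lengths are in mm, angles in rad, forces in N, time in s.
With the tool pointing down it reaches from about 300 to 775 mm from the base axis. Payload 14.6 kg.
Tool frame: the origin (TCP) lies midway between the tips of the shut fingers; the grasp point (between the pads) lies 19 mm behind it; z points along the fingers, y is the direction in which the jaws open and shut (so a half turn about z gives the same grasp; the last joint's range is limited). The gripper opens to 94 mm and grips with 3 to 60 N. Pads are 16 mm wide; open, the fingers measure 119 mm over their backs; the gripper's body (75 mm by 177 mm) begins 78 mm behind the grasp point.
Start: joints at [1.08, 0.3, 1.521, -0, 1.321, -0.067], TCP at [226.171, 501.334, 180.846] pointing down, gripper open.
Joint ranges: [-3.03, 3.03], [-0.79, 2.21], [0.23, 2.52], [-1.04, 4.18], [0, 3.07], [-2.55, 2.55]. Speed limits (rad/s): [2.22, 2.22, 2.57, 3.14, 3.14, 3.14].

INTERFACE

Orientations are given as [roll, pitch, yaw] about the fixed x, y, z axes, in that order (R = Rz(yaw) Ry(pitch) Rx(roll)).
In Python, from cell import manip gives the robot as it stands.
- The arm moves only by the tool play_rows, never from a script. Its argument "commands" is a list of rows, each an object of numbers: "x", "y", "z": the shift along the tool's x, y, z in m; "wx", "wy", "wz": the turn, a rotation vector about the tool's x, y, z in degrees; "grip": the opening, from 0 (shut) to 1 (fully open). In form: [{"x": .., "y": .., "z": .., "wx": .., "wy": .., "wz": .., "grip": ..}, ...]. A call has 1 to 20 rows; each row shifts and turns the commanded pose from where the row before left it, along the tool's axes as they then stand; what a row does not reach is not made up. A row lasts 1/8 s, in which the tool goes at most 62.5 mm and 10.7 degrees, less where a joint would pass 70% of its speed; a pose out of reach is approached as far as the arm can. A call is refused whole if a number of a shift passes 0.0625 or a number of a turn 10.7, either way. A call with a gripper value outside its range is refused whole. The fingers move at their own pace and stop on an object; "squeeze" is the grip in N (left out, the last holds). Time passes only in rows, so rows that do not move let the fingers close. It gives the time, the measured TCP pose, the force and the opening at its end, in the units of the state.
- manip.read_state(): the state, without advancing time (a new reading comes with each control period).
- manip.camera(name): name is "scene" or "top"; returns (picture, depth): 420x560x3 uint8, red, green, blue; 420x560 float32, mm along the optical axis (not along the pixel's ray), 0 where there is no reading.
- manip.camera_info(name): a dict with "intrinsics" (3x3 intrinsics, pixels), "k1" (the pictures are not rectified: a ray, as slopes to the right and down, at radius r is drawn at 1 + k1 r^2 times it, then the intrinsics apply), "camera_from_world" (4x4, takes a point from world to camera coordinates). Camera axes: x right, y up, looking along -z (the intrinsics and any distortion apply to the point x, -y, -z); pixel columns grow to the right and rows downward; lengths in mm; the calibration is good to about 2 mm. A picture is of the moment at which its call begins. camera_info takes no time and is no camera call.
- manip.sign_off(): hands the job in, once; it reports no verdict.
The state is a dict: "clock": time; "joints": joint angles; "qd": joint speeds; "effort": joint torques, N m; "eef_pos": TCP position; "eef_rot": TCP orientation; "wrist_force": force on the tool from outside, world axes, zero at the start; "moment": the same for the moment, N m; "finger_gap": finger opening in mm.
Only numpy, scipy, OpenCV 4.12 (cv2) and the standard library are available. Lean on these libraries where they do the work, as an engineer would, in place of code of your own. Each camera call takes 0.05 s, during which the arm holds its last target.

## Working session

There is one attempt and no reset: what is moved stays moved. The work goes in short steps, Python scripts to look and compute and a tool call to move; the robot and the scene stay as the last step left them, time stands still between calls to the robot, and variables do not carry over. Pictures are saved under pics/ and viewed, and the job is handed in when it is done.

Besides the shell and the picture viewer there is one more tool, called after "Call:" by a JSON object that holds its "op" and its "data". play_rows: Moves the arm, as the interface text tells. Its arguments: {"type":"object","properties":{"commands":{"type":"array"},"squeeze":{"type":"number"}},"required":["commands"]}

```bash
ls; mkdir -p pics; python3 - <<'E'
from cell import manip
import cv2,numpy as np
print(manip.read_state())
for n in("scene","top"):
    p,d=manip.camera(n); cv2.imwrite(f"pics/{n}0.png",p[:,:,::-1]); np.savez(f"{n}0.npz",p=p,d=d); print(manip.camera_info(n))
E
```

```text
pics
{'clock': 0.0, 'joints': array([ 1.08038351e+00,  3.00463082e-01,  1.52161822e+00, -3.33834615e-05,
        1.32071547e+00, -6.66123746e-02]), 'qd': array([-0.0012588 , -0.00167824,  0.0001906 ,  0.00155854,  0.00064875,
        0.00031775]), 'effort': array([ 6.61673166e-04, -5.31818032e+01, -3.52738237e+01,  7.08974758e-02,
        2.44608312e-02, -1.24627986e-04]), 'eef_pos': array([226.04504272, 501.0582825 , 180.27504269]), 'eef_rot': array([-3.14038905e+00, -4.78865675e-05,  2.71780046e+00]), 'wrist_force': array([ 0.00226854, -0.17919816, -0.34078245]), 'moment': array([ 0.03338821,  0.01716986, -0.00080571]), 'finger_gap': 93.64123338910328}
{'intrinsics': array([[496.90887143,   0.        , 284.47800278],
       [  0.        , 496.90887143, 206.95490039],
       [  0.        ,   0.        ,   1.        ]]), 'k1': -0.14831901845112852, 'camera_from_world': array([[-3.52903727e-01,  9.35659478e-01,  5.47939752e-04,
         1.68891877e+02],
       [-5.14543049e-01, -1.94559825e-01,  8.35099949e-01,
         2.62869181e+02],
       [ 7.81475790e-01,  2.94427946e-01,  5.50097968e-01,
        -1.56611147e+03],
       [ 0.00000000e+00,  0.00000000e+00,  0.00000000e+00,
         1.00000000e+00]])}
{'intrinsics': array([[518.40842604,   0.        , 275.18489941],
       [  0.        , 518.40842604, 212.98658161],
       [  0.        ,   0.        ,   1.        ]]), 'k1': -0.07790962991741196, 'camera_from_world': array([[ 1.06587520e-01, -9.94295244e-01,  4.00862003e-03,
        -1.31488283e+01],
       [ 9.65176008e-01,  1.04432957e-01,  2.39852103e-01,
        -6.50688511e+02],
       [-2.38902438e-01, -2.16962169e-02,  9.70801164e-01,
        -1.06080755e+03],
       [ 0.00000000e+00,  0.00000000e+00,  0.00000000e+00,
         1.00000000e+00]])}
```

View pics/scene0.png

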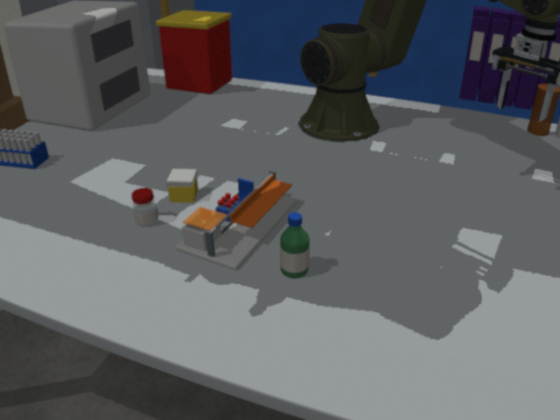

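View pics/top0.png

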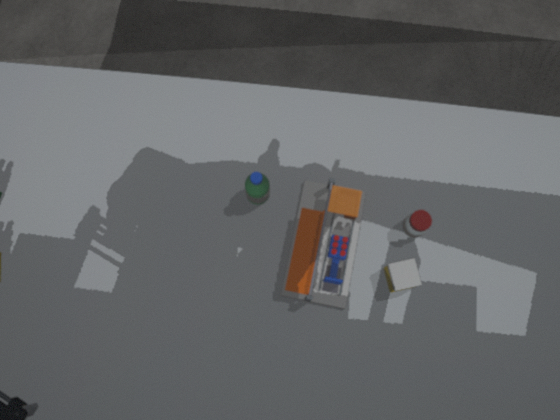

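The scene view shows the station near (240,215), the bottle at (295,245), the jar at (145,207) and the tip box at (183,185). In the top view the pedal is at about (305,252), the roof at (345,202), the rack at (337,258), the bottle at (257,187), the jar at (419,222) and the tip box at (403,275). Next I'll measure them.

```bash
cat > h.py <<'E'
import cv2,numpy as np
from cell import manip
def cast(name,uv,depth=None,z=None):
    i=manip.camera_info(name);K=i["intrinsics"];k=i["k1"];T=i["camera_from_world"]
    uv=np.atleast_2d(np.asarray(uv,float))
    n=cv2.undistortPoints(uv.reshape(-1,1,2),K,np.array([k,0,0,0,0.])).reshape(-1,2)
    r=np.c_[n[:,0],-n[:,1],-np.ones(len(n))]
    R=T[:3,:3];c=-R.T@T[:3,3];w=r@R
    if depth is not None: return c+w*np.asarray(depth).reshape(-1,1)
    return c+w*((z-c[2])/w[:,2]).reshape(-1,1)
def proj(name,P):
    i=manip.camera_info(name);K=i["intrinsics"];k=i["k1"];T=i["camera_from_world"]
    q=np.atleast_2d(P)@T[:3,:3].T+T[:3,3]
    s=np.c_[q[:,0],-q[:,1]]/-q[:,2:3]; s=s*(1+k*(s**2).sum(1,keepdims=True))
    return s*[K[0,0],K[1,1]]+K[:2,2]
E
python3 - <<'E'
from h import *
for n in("top","scene"):
    f=np.load(n+"0.npz");p,d=f["p"],f["d"]
    hsv=cv2.cvtColor(p,cv2.COLOR_RGB2HSV);H,S,V=cv2.split(hsv)
    for nm,m in dict(orange=(H>=5)&(H<=12)&(S>180),amber=(H>10)&(H<=22)&(S>150),blue=(H>105)&(H<128)&(S>140)&(V>60),red=((H<4)|(H>174))&(S>150)&(V>80)).items():
        N,l,st,ce=cv2.connectedComponentsWithStats(m.astype(np.uint8))
        for i in range(1,N):
            if st[i,4]<12: continue
            v,u=np.where(l==i); dd=d[v,u]; ok=dd>0
            if not ok.any(): continue
            P=cast(n,np.c_[u,v][ok],dd[ok])
            if st[i,4]>5000 : continue
            print(n,nm,st[i],ce[i].round(1),np.median(P,0).round(1),P.min(0).round(0),P.max(0).round(0))
p=cv2.imread("pics/top0.png")[170:320,240:440]; cv2.imwrite("pics/topz.png",cv2.resize(p,None,fx=4,fy=4,interpolation=cv2.INTER_CUBIC))
p=cv2.imread("pics/scene0.png")[160:270,120:320]; cv2.imwrite("pics/scz.png",cv2.resize(p,None,fx=4,fy=4,interpolation=cv2.INTER_CUBIC))
E
```

```text
top orange [297 264  16  29 155] [304.7 280.9] [507.  -23.5  53.6] [485. -36.  47.] [548.  -7.  70.]
top amber [329 187  31  30 694] [344.3 201.2] [694.9 -94.5  66.3] [ 663. -126.   56.] [728. -61.  74.]
top amber [ 286  209   37   85 1616] [303.9 252.2] [571.4 -15.7  53.5] [484. -48.  46.] [672.  16.  71.]
top blue [250 173  12  11 102] [255.9 177.7] [709.8 104.8 129. ] [698.  93.  93.] [721. 120. 134.]
top blue [325 237  20  46 196] [334.7 265.8] [554.  -88.5  37.7] [ 516. -107.   14.] [618. -66.  66.]
top red [334 236   4   4  13] [335.8 237.5] [612.7 -83.4  54.3] [609. -86.  51.] [617. -79.  57.]
top red [343 238   4   4  13] [344.6 239.4] [ 610.9 -103.4   56. ] [ 607. -106.   52.] [614. -99.  58.]
top red [333 242   4   5  16] [334.6 244.2] [597.5 -82.2  54.2] [593. -85.  51.] [603. -77.  59.]
top red [342 244   4   5  16] [343.5 246. ] [ 595.4 -101.6   55.6] [ 590. -105.   51.] [600. -98.  60.]
top red [332 249   4   5  16] [333.5 251. ] [582.  -80.2  55.6] [577. -84.  54.] [586. -77.  58.]
top red [341 251   4   4  14] [342.3 252.5] [580.7 -99.4  55.8] [ 577. -104.   53.] [585
[... 2256 characters left out ...]
35.1  170.9] [ -95. -546.  161.] [ -82. -519.  179.]
scene red [194  50   6   7  16] [196.1  52.6] [ -91.8 -547.5  153.6] [ -96. -557.  139.] [ -86. -538.  163.]
scene red [191  58   5   7  16] [192.8  60.7] [ -91.6 -563.3  122.7] [ -96. -574.  108.] [ -84. -556.  130.]
scene red [198  64   9  12  34] [202.8  69.4] [ -90.  -524.4   95.9] [ -98. -545.   73.] [ -81. -510.  114.]
scene red [202  80   6  10  20] [204.4  85.2] [ -91.9 -523.9   30.8] [ -97. -536.   18.] [ -86. -516.   53.]
scene red [133 189  19  14 172] [141.2 194.2] [ 673.9 -262.2   72.8] [ 650. -284.   64.] [ 696. -242.   75.]
scene red [219 194  19  12 101] [227.8 199.7] [600.5 -84.1  54.9] [ 581. -103.   44.] [620. -72.  58.]
```

View pics/topz.png

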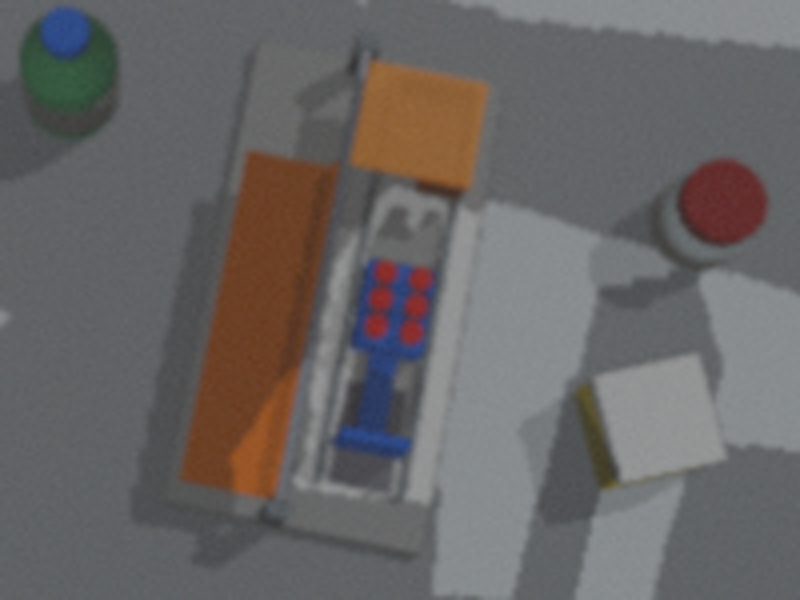

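View pics/scz.png

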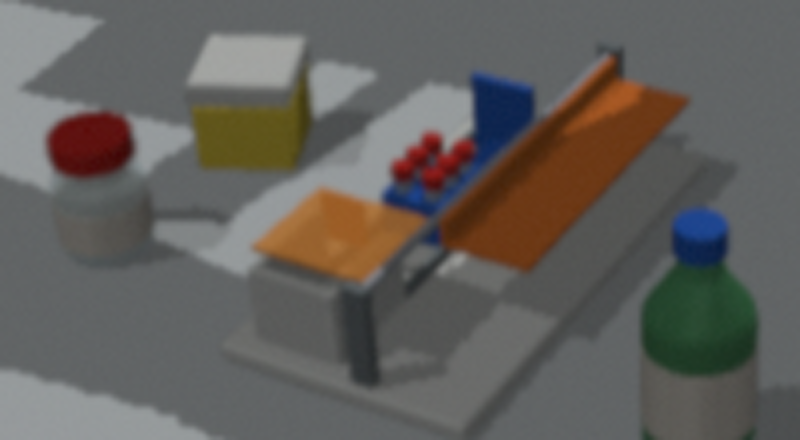

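```bash
python3 - <<'E'
from h import *
def lines(P): pass
for n in("top","scene"):
    f=np.load(n+"0.npz");p,d=f["p"],f["d"]
    H,S,V=cv2.split(cv2.cvtColor(p,cv2.COLOR_RGB2HSV))
    m=((H>=4)&(H<=22)&(S>130)).astype(np.uint8)
    N,l,st,ce=cv2.connectedComponentsWithStats(m)
    for i in range(1,N):
        if not 300<st[i,4]<2500 or ce[i][1]<150:continue
        v,u=np.where(l==i)
        for z0 in((54,) if st[i,4]>1000 else (66,)):
            P=cast(n,np.c_[u,v].astype(float),z=z0)[:,:2]
            hull=cv2.convexHull(P.astype(np.float32)).reshape(-1,2)
            r=cv2.minAreaRect(P.astype(np.float32)); print(n,st[i],z0,r)
            print(cv2.boxPoints(r).round(1).tolist())
            D=d[v,u];Q=cast(n,np.c_[u,v].astype(float),D);Q=Q[abs(Q[:,2]-z0)<4][:,:2]
            r=cv2.minAreaRect(Q.astype(np.float32));print(' depth',r,cv2.boxPoints(r).round(1).tolist())
    # end plate blue top edge / bystanders
E
```

```text
top [328 186  33  31 765] 66 ((694.7052612304688, -94.12435150146484), (65.54314422607422, 63.33633041381836), 83.95789337158203)
[[659.7999877929688, -123.4000015258789], [722.7000122070312, -130.0], [729.5999755859375, -64.9000015258789], [666.7000122070312, -58.20000076293945]]
 depth ((696.5121459960938, -94.34883117675781), (65.65222930908203, 60.73686218261719), 83.59153747558594) [[662.7000122070312, -123.5999984741211], [723.0, -130.39999389648438], [730.4000244140625, -65.0999984741211], [670.0, -58.29999923706055]]
top [ 286  209   38   85 1884] 54 ((577.4634399414062, -16.72110366821289), (50.28087615966797, 187.59877014160156), 84.2636947631836)
[[481.6000061035156, -32.400001525878906], [668.2999877929688, -51.099998474121094], [673.2999877929688, -1.100000023841858], [486.6000061035156, 17.700000762939453]]
 depth ((577.9527587890625, -15.331710815429688), (47.42387008666992, 188.21253967285156), 84.26746368408203) [[481.8999938964844, -29.5], [669.2000122070312, -48.29999923706055], [674.0, -1.100000023841858], [486.70001220703125, 17.700000762939453]]
scene [ 230  174
[... 341 characters left out ...]
00341797), 84.169677734375) [[479.1000061035156, -29.100000381469727], [671.4000244140625, -48.79999923706055], [676.7000122070312, 3.0], [484.3999938964844, 22.700000762939453]]
scene [185 208  40  22 534] 66 ((697.781494140625, -92.10645294189453), (64.15714263916016, 61.941009521484375), 85.64376068115234)
[[664.5, -121.69999694824219], [726.2000122070312, -126.4000015258789], [731.0999755859375, -62.5], [669.2999877929688, -57.79999923706055]]
 depth ((697.5233764648438, -90.27595520019531), (66.865966796875, 61.95811080932617), 85.08956909179688) [[663.7999877929688, -120.9000015258789], [725.5, -126.19999694824219], [731.2999877929688, -59.599998474121094], [669.5, -54.29999923706055]]
```

Call:
{"op": "play_rows", "data": {"commands": [{"wz":-9.25,"grip":0.64},{"wz":-9.25,"grip":0.64},{"x":-0.0206,"y":-0.0323,"grip":0.64},{"x":-0.0206,"y":-0.0323,"grip":0.64},{"x":-0.0206,"y":-0.0323,"grip":0.64},{"x":-0.0206,"y":-0.0323,"grip":0.64},{"x":-0.0206,"y":-0.0323,"grip":0.64},{"x":-0.0206,"y":-0.0323,"grip":0.64},{"x":-0.0206,"y":-0.0323,"grip":0.64},{"x":-0.0206,"y":-0.0323,"grip":0.64},{"x":-0.0206,"y":-0.0323,"grip":0.64},{"x":-0.0206,"y":-0.0323,"grip":0.64},{"x":-0.0206,"y":-0.0323,"grip":0.64},{"x":-0.0206,"y":-0.0323,"grip":0.64},{"x":-0.0206,"y":-0.0323,"grip":0.64},{"x":-0.0206,"y":-0.0323,"grip":0.64},{"x":-0.0206,"y":-0.0323,"grip":0.64},{"x":-0.0206,"y":-0.0323,"grip":0.64}]}}

```text
$.commands[0]: bad value
```

Call:
{"op": "play_rows", "data": {"commands": [{"x":0,"y":0,"z":0,"wx":0,"wy":0,"wz":-9.25,"grip":0.64},{"x":0,"y":0,"z":0,"wx":0,"wy":0,"wz":-9.25,"grip":0.64}]}}

```text
clock: 0.35
eef_pos: [226.1, 501.2, 180.5]
eef_rot: [-3.141, -0.0, 3.046]
wrist_force: [0.0, 0.5, -0.4]
finger_gap: 77.2
```

Call:
{"op": "play_rows", "data": {"commands": [{"x":-0.0206,"y":-0.0323,"z":0,"wx":0,"wy":0,"wz":0,"grip":0.64},{"x":-0.0206,"y":-0.0323,"z":0,"wx":0,"wy":0,"wz":0,"grip":0.64},{"x":-0.0206,"y":-0.0323,"z":0,"wx":0,"wy":0,"wz":0,"grip":0.64},{"x":-0.0206,"y":-0.0323,"z":0,"wx":0,"wy":0,"wz":0,"grip":0.64},{"x":-0.0206,"y":-0.0323,"z":0,"wx":0,"wy":0,"wz":0,"grip":0.64},{"x":-0.0206,"y":-0.0323,"z":0,"wx":0,"wy":0,"wz":0,"grip":0.64},{"x":-0.0206,"y":-0.0323,"z":0,"wx":0,"wy":0,"wz":0,"grip":0.64},{"x":-0.0206,"y":-0.0323,"z":0,"wx":0,"wy":0,"wz":0,"grip":0.64},{"x":-0.0206,"y":-0.0323,"z":0,"wx":0,"wy":0,"wz":0,"grip":0.64},{"x":-0.0206,"y":-0.0323,"z":0,"wx":0,"wy":0,"wz":0,"grip":0.64},{"x":-0.0206,"y":-0.0323,"z":0,"wx":0,"wy":0,"wz":0,"grip":0.64},{"x":-0.0206,"y":-0.0323,"z":0,"wx":0,"wy":0,"wz":0,"grip":0.64},{"x":-0.0206,"y":-0.0323,"z":0,"wx":0,"wy":0,"wz":0,"grip":0.64},{"x":-0.0206,"y":-0.0323,"z":0,"wx":0,"wy":0,"wz":0,"grip":0.64},{"x":-0.0206,"y":-0.0323,"z":0,"wx":0,"wy":0,"wz":0,"grip":0.64},{"x":-0.0206,"y":-0.0323,"z":0,"wx":0,"wy":0,"wz":0,"grip":0.64},{"x":0,"y":0,"z":0,"wx":0,"wy":0,"wz":0,"grip":0.64}]}}

```text
clock: 2.48
eef_pos: [502.3, -47.7, 180.2]
eef_rot: [-3.142, -0.001, 3.038]
wrist_force: [0.3, 0.7, -0.4]
finger_gap: 59.8
```

Call:
{"op": "play_rows", "data": {"commands": [{"x":-0.001,"y":0.0015,"z":0.025,"wx":0,"wy":0,"wz":0.2,"grip":0.65},{"x":0,"y":0,"z":0.025,"wx":0,"wy":0,"wz":0,"grip":0.65},{"x":0,"y":0,"z":0.025,"wx":0,"wy":0,"wz":0,"grip":0.65},{"x":0,"y":0,"z":0.02,"wx":0,"wy":0,"wz":0,"grip":0.65},{"x":0,"y":0,"z":0,"wx":0,"wy":0,"wz":0,"grip":0.65}]}}

```text
clock: 3.1
eef_pos: [502.1, -43.9, 84.8]
eef_rot: [3.141, -0.003, 3.038]
wrist_force: [0.2, -0.4, 0.3]
finger_gap: 61.1
```

```bash
cat > snap.py <<'E'
import sys
from h import *
t=sys.argv[1]
a=[]
for n,(r,c) in dict(top=(170,250),scene=(140,150)).items():
    p,d=manip.camera(n); np.savez(f"{n}{t}.npz",p=p,d=d)
    a.append(cv2.resize(p[r:r+150,c:c+130,::-1],None,fx=3,fy=3,interpolation=cv2.INTER_CUBIC))
cv2.imwrite(f"pics/both{t}.png",np.hstack(a))
s=manip.read_state(); print(s["eef_pos"],s["eef_rot"],s["wrist_force"],s["moment"],s["finger_gap"],s["clock"])
q=s["eef_pos"][:2]-[565.3,-89.1]; ex=np.array([.995,-.1]);ey=np.array([.1,.995]);print("station",q@ex,q@ey)
E
python3 snap.py 1
```

```text
[503.309862   -44.24235552  86.54237671] [3.14156017e+00 4.69913568e-04 3.03759384e+00] [-0.05975879  0.2699095   0.08874205] [0.01728466 0.04191052 0.04513846] 61.03571978481288 3.2
station -66.16595175768063 38.434342460492665
```

View pics/both1.png

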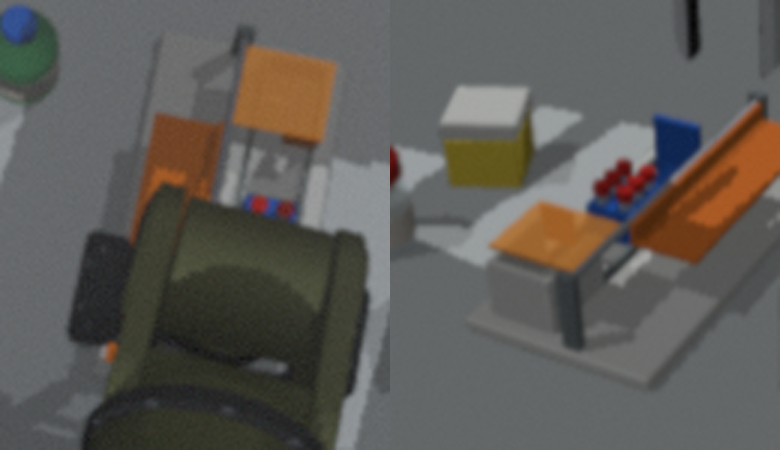

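```bash
python3 - <<'E'
from h import *
p=np.load("scene1.npz")["p"]
cv2.imwrite("pics/c1.png",cv2.resize(p[110:230,200:330,::-1],None,fx=6,fy=5,interpolation=cv2.INTER_CUBIC))
ex=np.array([.995,-.1]);ey=np.array([.1,.995]);o=np.array([565.3,-89.1])
for s in [(-66,2,86),(-66,8,86),(-66,69,86),(-66,75,86),(-50,0,62),(-50,20,62),(-50,-20,62),(-90,100,54),(100,100,54)]:
    print(s,proj("scene",np.r_[o+s[0]*ex+s[1]*ey,s[2]]).round(1))
E
```

```text
(-66, 2, 86) [[248.8 166.8]]
(-66, 8, 86) [[251.1 167.4]]
(-66, 69, 86) [[274.4 173.1]]
(-66, 75, 86) [[276.8 173.7]]
(-50, 0, 62) [[245.  178.7]]
(-50, 20, 62) [[252.5 180.6]]
(-50, -20, 62) [[237.7 176.8]]
(-90, 100, 54) [[291.2 183.5]]
(100, 100, 54) [[250.6 226.3]]
```

View pics/c1.png

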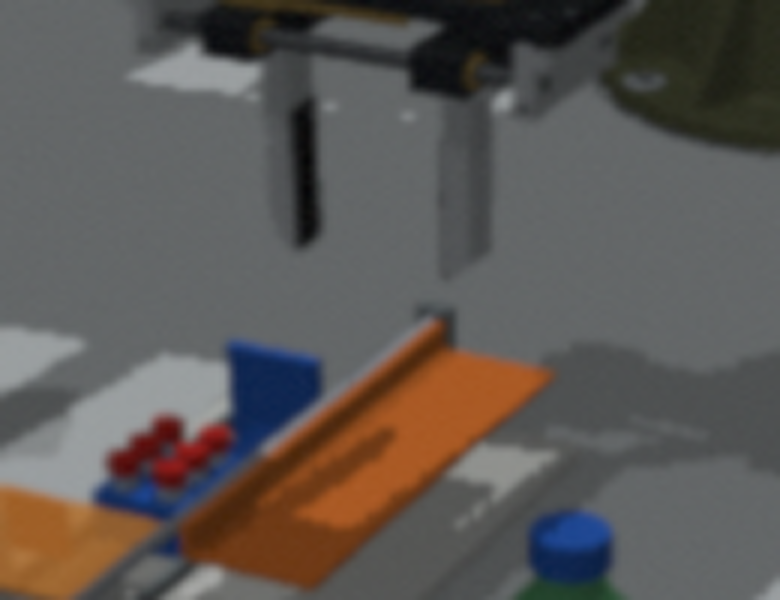

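```bash
python3 - <<'E'
from h import *
d=np.load("scene1.npz")["d"]
ex=np.array([.995,-.1]);ey=np.array([.1,.995]);o=np.array([565.3,-89.1])
for u0,u1 in((242,256),(270,285)):
  for v in range(134,170,2):
    r=[]
    for u in range(u0,u1):
        if d[v,u]<=0: continue
        P=cast("scene",[[u,v]],[d[v,u]])[0]; q=P[:2]-o
        if P[2]>60: r.append((u,*np.round([q@ex,q@ey,P[2]]).astype(int)))
    print(v,r[::3] if len(r)>3 else r)
E
```

```text
134 [(244, np.int64(-57), np.int64(-2), np.int64(173)), (247, np.int64(-57), np.int64(6), np.int64(174)), (250, np.int64(-65), np.int64(9), np.int64(171))]
136 [(244, np.int64(-60), np.int64(-4), np.int64(166)), (247, np.int64(-60), np.int64(4), np.int64(168)), (250, np.int64(-65), np.int64(9), np.int64(167))]
138 [(244, np.int64(-61), np.int64(-4), np.int64(161)), (247, np.int64(-56), np.int64(7), np.int64(165)), (250, np.int64(-65), np.int64(9), np.int64(161))]
140 [(244, np.int64(-56), np.int64(-2), np.int64(158)), (247, np.int64(-59), np.int64(5), np.int64(159)), (250, np.int64(-68), np.int64(7), np.int64(155))]
142 [(244, np.int64(-56), np.int64(-2), np.int64(153)), (247, np.int64(-55), np.int64(7), np.int64(156)), (250, np.int64(-61), np.int64(11), np.int64(154))]
144 [(244, np.int64(-56), np.int64(-2), np.int64(148)), (247, np.int64(-59), np.int64(4), np.int64(148)), (250, np.int64(-62), np.int64(10), np.int64(148))]
146 [(245, np.int64(-57), np.int64(-1), np.int64(143)), (248, np.int64(-58), np.int64(7), np.int64(145)), (251, np.int64(-66), np.int64(10), np.int64(142))]
148 [
[... 2702 characters left out ...]
56 [(274, np.int64(-56), np.int64(74), np.int64(136)), (277, np.int64(-58), np.int64(80), np.int64(136)), (280, np.int64(-65), np.int64(84), np.int64(133))]
158 [(274, np.int64(-61), np.int64(71), np.int64(128)), (277, np.int64(-59), np.int64(79), np.int64(130)), (280, np.int64(-66), np.int64(83), np.int64(128))]
160 [(274, np.int64(-55), np.int64(74), np.int64(126)), (277, np.int64(-60), np.int64(79), np.int64(125)), (280, np.int64(-68), np.int64(82), np.int64(122))]
162 [(274, np.int64(-55), np.int64(74), np.int64(121)), (277, np.int64(-55), np.int64(82), np.int64(123))]
164 [(274, np.int64(-56), np.int64(73), np.int64(116)), (277, np.int64(-57), np.int64(80), np.int64(117))]
166 []
168 []
```

```bash
python3 snap.py 2; python3 - <<'E'
from h import *
d=np.load("scene2.npz")["d"]
ex=np.array([.995,-.1]);ey=np.array([.1,.995]);o=np.array([565.3,-89.1])
for u0,u1 in((242,256),(270,285)):
  for v in range(150,180,2):
    r=[]
    for u in range(u0,u1):
        if d[v,u]<=0: continue
        P=cast("scene",[[u,v]],[d[v,u]])[0]; q=P[:2]-o
        if P[2]>57: r.append((u,*[int(t) for t in np.round([q@ex,q@ey,P[2]])]))
    print(v,r[::3] if len(r)>3 else r)
E
```

```text
[503.60416805 -44.46442662  86.85812052] [-3.14152086e+00  1.49428270e-03  3.03746526e+00] [-0.02055226  0.63541054 -0.45393333] [ 0.00174766 -0.02324618 -0.00288512] 60.90269300677169 3.3
station -65.85091012862978 38.2428123226904
150 [(245, -56, 0, 134), (248, -56, 8, 136), (251, -70, 7, 129)]
152 [(245, -57, -1, 128), (248, -58, 6, 129), (251, -68, 8, 125)]
154 [(245, -58, -2, 122), (248, -56, 7, 125), (251, -68, 8, 120)]
156 [(245, -56, -1, 118), (248, -58, 6, 119), (251, -66, 9, 116)]
158 [(247, -59, 2, 113), (250, -62, 9, 113)]
160 []
162 []
164 []
166 []
168 []
170 []
172 []
174 []
176 []
178 []
150 [(273, -59, 70, 148), (276, -57, 78, 151), (279, -66, 81, 148)]
152 [(273, -59, 70, 143), (277, -55, 82, 148), (280, -71, 81, 140)]
154 [(273, -57, 71, 139), (276, -57, 78, 141), (279, -60, 84, 141)]
156 [(273, -57, 71, 135), (276, -56, 78, 136), (279, -61, 83, 135)]
158 [(274, -57, 73, 130), (277, -56, 81, 132), (280, -71, 81, 125)]
160 [(274, -56, 73, 125), (277, -56, 81, 127), (280, -69, 82, 122)]
162 [(274, -57, 73, 120), (277, -57, 80, 122)]
164 [(274, -56, 73, 115), (275, -58, 75, 115), (276, -59, 77, 115)]
166 []
168 []
170 [(270, -97, 41, 72), (273, -101, 47, 71)]
172 [(270, -95, 42, 68), (273, -93, 51, 71)]
174 [(270, -85, 47, 69), (273, -90, 53, 68)]
176 [(270, -77, 51, 68), (273, -86, 55, 65)]
178 [(271, -78, 54, 63), (272, -81, 55, 62), (273, -87, 54, 58)]
```

View pics/both2.png

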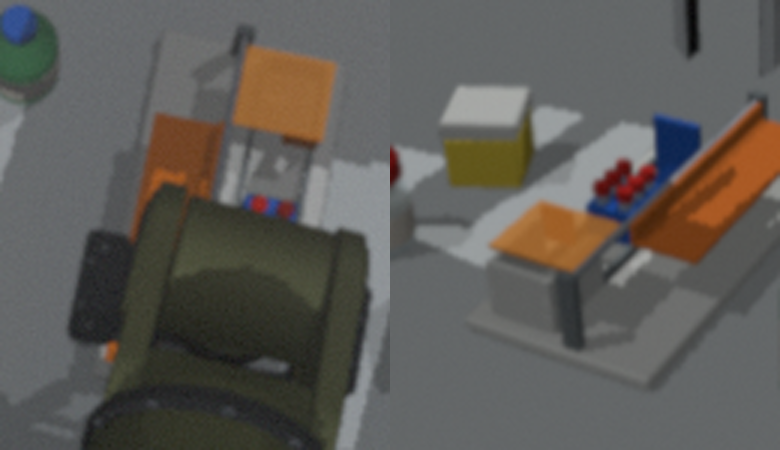

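```bash
python3 - <<'E'
from h import *
f=np.load("scene0.npz");d=f["d"];p=f["p"]
for u0,u1 in((495,515),(538,556)):
  for v in range(90,140,3):
    r=[]
    for u in range(u0,u1,2):
        if d[v,u]<=0: continue
        P=cast("scene",[[u,v]],[d[v,u]])[0]
        if P[2]>100 and P[0]>100: r.append((u,*[int(t) for t in P]))
    print(v,r[:4])
cv2.imwrite("pics/c0.png",cv2.resize(p[20:140,460:560,::-1],None,fx=5,fy=5))
print(proj("scene",[[226,501,181]]))
E
```

```text
90 [(501, 212, 447, 252), (503, 211, 451, 252), (505, 214, 456, 254)]
93 [(499, 210, 444, 243), (501, 211, 448, 244), (503, 212, 453, 245), (505, 209, 458, 245)]
96 [(499, 209, 445, 235), (501, 212, 450, 237), (503, 214, 454, 238), (505, 205, 459, 236)]
99 [(499, 212, 447, 229), (501, 215, 451, 231), (503, 211, 456, 230), (505, 202, 461, 227)]
102 [(499, 208, 448, 220), (501, 210, 453, 221), (503, 206, 458, 221)]
105 [(499, 209, 450, 213), (501, 210, 454, 214), (503, 200, 460, 211)]
108 [(501, 211, 456, 207)]
111 []
114 []
117 []
120 []
123 []
126 []
129 []
132 []
135 []
138 []
90 [(548, 256, 545, 283), (550, 259, 549, 285), (552, 256, 554, 285)]
93 [(546, 253, 543, 274), (548, 259, 546, 277), (550, 258, 551, 278), (552, 248, 557, 275)]
96 [(544, 251, 541, 266), (546, 254, 545, 268), (548, 258, 548, 270), (550, 257, 553, 270)]
99 [(544, 255, 542, 261), (546, 260, 545, 263), (548, 260, 550, 264), (550, 250, 556, 261)]
102 [(544, 253, 544, 253), (546, 254, 548, 254), (548, 256, 552, 255), (550, 247, 558, 253)]
105 [(542, 253, 541, 245), (544, 254, 545, 246), (546, 255, 549, 247), (548, 250, 555, 246)]
108 [(542, 255, 542, 239), (544, 255, 547, 240), (546, 261, 550, 242), (548, 245, 557, 238)]
111 [(542, 257, 544, 232), (544, 256, 548, 233), (546, 256, 553, 234)]
114 [(540, 253, 542, 223), (542, 256, 546, 225), (544, 255, 550, 225), (546, 244, 557, 222)]
117 [(540, 253, 544, 216), (542, 256, 547, 218), (544, 256, 552, 219)]
120 [(538, 251, 541, 207), (540, 253, 545, 208), (542, 255, 549, 210)]
123 []
126 []
129 []
132 []
135 []
138 []
[[517.49203122 123.32833912]]
```

View pics/c0.png

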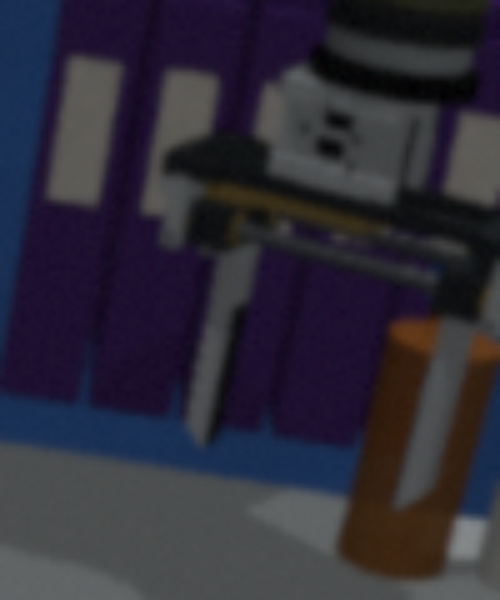

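Call:
{"op": "play_rows", "data": {"commands": [{"x":0.003,"y":-0.002,"z":0.01,"wx":0,"wy":0,"wz":0.2,"grip":0.65},{"x":0,"y":0,"z":0.01,"wx":0,"wy":0,"wz":0,"grip":0.65},{"x":0,"y":0,"z":0.006,"wx":0,"wy":0,"wz":0,"grip":0.65},{"x":0,"y":0,"z":0,"wx":0,"wy":0,"wz":0,"grip":0.65}]}}

```text
clock: 3.8
eef_pos: [499.7, -46.3, 59.3]
eef_rot: [3.141, -0.001, 3.034]
wrist_force: [0.5, 1.2, -0.4]
finger_gap: 61.4
```

Call:
{"op": "play_rows", "data": {"commands": [{"x":0,"y":0,"z":0.005,"wx":0,"wy":0,"wz":0,"grip":0.65},{"x":0,"y":0,"z":0.005,"wx":0,"wy":0,"wz":0,"grip":0.65},{"x":0,"y":0,"z":0,"wx":0,"wy":0,"wz":0,"grip":0.65}]}}

```text
clock: 4.18
eef_pos: [499.8, -46.3, 49.5]
eef_rot: [3.142, -0.001, 3.034]
wrist_force: [0.6, 0.2, -0.7]
finger_gap: 61.2
```

```bash
python3 snap.py 3;python3 - <<'E'
from h import *
p=np.load("scene3.npz")["p"]
cv2.imwrite("pics/c3.png",cv2.resize(p[110:230,200:330,::-1],None,fx=6,fy=5,interpolation=cv2.INTER_CUBIC))
E
```

```text
[500.01705848 -46.33823029  49.86450799] [-3.14158992e+00 -1.02600507e-05  3.03369283e+00] [ 0.10411283 -0.07713055 -0.21977708] [ 0.01132964 -0.02130568  0.02944782] 60.96495352085095 4.275
station -69.23270378562796 36.019666707678546
```

View pics/c3.png

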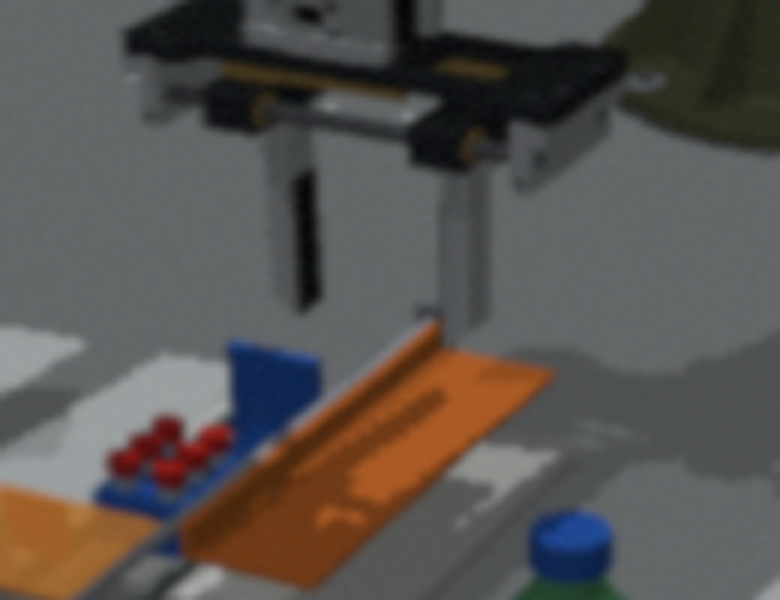

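The finger tips sit about 23 mm above the reported TCP: there is no contact at TCP z 49.5, and both tips, near crop (305,308) and (460,330), are clear of the pedal. I'll go on down and find the contact by force.

Call:
{"op": "play_rows", "data": {"commands": [{"x":0,"y":0,"z":0.007,"wx":0,"wy":0,"wz":-0.4,"grip":0.65},{"x":0,"y":0,"z":0.006,"wx":0,"wy":0,"wz":0,"grip":0.65},{"x":0,"y":0,"z":0,"wx":0,"wy":0,"wz":0,"grip":0.65}]}}

```text
clock: 4.65
eef_pos: [499.6, -46.3, 36.2]
eef_rot: [3.142, -0.001, 3.041]
wrist_force: [1.2, -0.4, 0.5]
finger_gap: 61.2
```

Call:
{"op": "play_rows", "data": {"commands": [{"x":0,"y":0,"z":0.003,"wx":0,"wy":0,"wz":0,"grip":0.65},{"x":0,"y":0,"z":0,"wx":0,"wy":0,"wz":0,"grip":0.65}]}}

```text
clock: 4.9
eef_pos: [499.9, -46.3, 33.7]
eef_rot: [3.142, -0.0, 3.041]
wrist_force: [-0.2, 0.3, -0.9]
finger_gap: 61.2
```

Call:
{"op": "play_rows", "data": {"commands": [{"x":0,"y":0,"z":0.003,"wx":0,"wy":0,"wz":0,"grip":0.65},{"x":0,"y":0,"z":0,"wx":0,"wy":0,"wz":0,"grip":0.65}]}}

```text
clock: 5.15
eef_pos: [499.9, -46.3, 30.6]
eef_rot: [-3.142, -0.0, 3.041]
wrist_force: [-0.2, 0.3, -0.8]
finger_gap: 61.3
```

```bash
python3 snap.py 4
```

```text
[500.01285166 -46.34272722  30.8558917 ] [-3.14157835e+00  2.06325081e-05  3.04064790e+00] [0.52072591 0.26030025 1.01850372] [ 0.06023911 -0.01942519 -0.00865429] 61.160115671249386 5.25
station -69.23643987253341 36.01477158268411
```

Call:
{"op": "play_rows", "data": {"commands": [{"x":0,"y":0,"z":0.002,"wx":0,"wy":0,"wz":0,"grip":0.65},{"x":0,"y":0,"z":0,"wx":0,"wy":0,"wz":0,"grip":0.65}]}}

```text
clock: 5.5
eef_pos: [500.2, -46.6, 29.1]
eef_rot: [-3.141, 0.001, 3.041]
wrist_force: [-2.0, -2.1, 4.5]
finger_gap: 61.1
```

Call:
{"op": "play_rows", "data": {"commands": [{"x":0,"y":0,"z":0.002,"wx":0,"wy":0,"wz":0,"grip":0.65},{"x":0,"y":0,"z":0,"wx":0,"wy":0,"wz":0,"grip":0.65}]}}

```text
clock: 5.75
eef_pos: [500.4, -46.9, 27.4]
eef_rot: [-3.141, 0.001, 3.041]
wrist_force: [-1.9, -4.6, 8.1]
finger_gap: 60.9
```

Call:
{"op": "play_rows", "data": {"commands": [{"x":0,"y":0,"z":0.002,"wx":0,"wy":0,"wz":0,"grip":0.65},{"x":0,"y":0,"z":0,"wx":0,"wy":0,"wz":0,"grip":0.65}]}}

```text
clock: 6.0
eef_pos: [500.6, -47.0, 25.6]
eef_rot: [-3.141, 0.002, 3.041]
wrist_force: [-2.1, -5.5, 8.0]
finger_gap: 61.3
```

```bash
python3 snap.py 5
```

```text
[500.558535   -46.92388774  25.59302649] [-3.14080453e+00  1.58569489e-03  3.04060594e+00] [-1.7331572  -4.49771669  9.29135752] [-0.67493411  0.32176214  0.02452302] 60.903807276459936 6.1
station -68.63536890555137 35.49108519553101
```

View pics/both5.png

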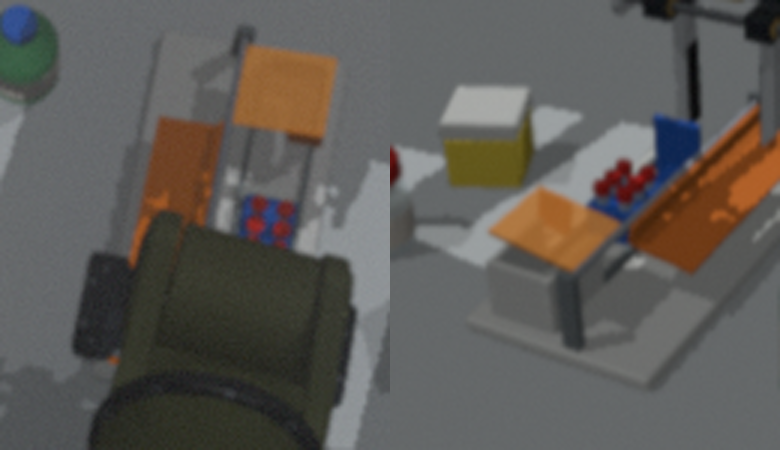

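Call:
{"op": "play_rows", "data": {"commands": [{"x":0,"y":0,"z":0.003,"wx":0,"wy":0,"wz":0,"grip":0.65},{"x":0,"y":0,"z":0.002,"wx":0,"wy":0,"wz":0,"grip":0.65},{"x":0,"y":0,"z":0,"wx":0,"wy":0,"wz":0,"grip":0.65}]}}

```text
clock: 6.48
eef_pos: [500.9, -46.7, 20.7]
eef_rot: [-3.141, 0.002, 3.04]
wrist_force: [-0.9, -2.8, 9.5]
finger_gap: 60.9
```

Call:
{"op": "play_rows", "data": {"commands": [{"x":0,"y":0,"z":0.003,"wx":0,"wy":0,"wz":0,"grip":0.65},{"x":0,"y":0,"z":0.002,"wx":0,"wy":0,"wz":0,"grip":0.65},{"x":0,"y":0,"z":0,"wx":0,"wy":0,"wz":0,"grip":0.65}]}}

```text
clock: 6.85
eef_pos: [501.0, -46.5, 15.8]
eef_rot: [-3.142, 0.003, 3.041]
wrist_force: [0.1, -0.9, 9.2]
finger_gap: 60.8
```

```bash
python3 snap.py 6; cat > ang.py <<'E'
import sys
from h import *
# roof angle from scene depth: fit plane to amber roof; lip/hull in station frame
n="scene";f=np.load(n+sys.argv[1]+".npz");p,d=f["p"],f["d"]
H,S,V=cv2.split(cv2.cvtColor(p,cv2.COLOR_RGB2HSV))
m=((H>=4)&(H<=22)&(S>130)).astype(np.uint8)
v,u=np.where(m>0);k=d[v,u]>0;v,u=v[k],u[k]
P=cast(n,np.c_[u,v].astype(float),d[v,u])
q=P[:,:2]-[565.3,-89.1];s=np.c_[q@[.995,-.1],q@[.1,.995],P[:,2]]
r=(s[:,0]>108)&(s[:,0]<158)&(s[:,1]>-30)&(s[:,1]<42)&(s[:,2]>58)
w=(s[:,0]>-90)&(s[:,0]<98)&(s[:,1]>52)&(s[:,1]<105)&(s[:,2]<66)&(s[:,2]>10)
for nm,k in(("roof",r),("pedal",w)):
    a=s[k]
    if len(a)<20: print(nm,len(a));continue
    for _ in range(4):
        A=np.c_[a[:,1],np.ones(len(a))];c=np.linalg.lstsq(A,a[:,2],rcond=None)[0];e=a[:,2]-A@c;a=a[abs(e)<2.5*e.std()+.1]
    print(nm,len(a),"angle",-np.arctan(c[0]),"z at 67",c[0]*67+c[1])
# rack: red caps and end plate
b=((H>105)&(H<128)&(S>140)&(V>40)).astype(np.uint8);rd=((H<4)|(H>174))&(S>150)&(V>80)
for nm,m in(("blue",b>0),("red",rd)):
    v,u=np.where(m);k=d[v,u]>0;v,u=v[k],u[k];P=cast(n,np.c_[u,v].astype(float),d[v,u]);q=P[:,:2]-[565.3,-89.1];s=np.c_[q@[.995,-.1],q@[.1,.995],P[:,2]]
    k=(abs(s[:,0])<170)&(abs(s[:,1])<25)&(s[:,2]<70)&(s[:,2]>10);
    if k.any(): print(nm,k.sum(),s[k].mean(0).round(1),np.percentile(s[k],[5,95],axis=0).round(0).tolist())
E
python3 ang.py 1; python3 ang.py 5; python3 ang.py 6
```

```text
[501.00616807 -46.51524382  15.82222143] [-3.14153533e+00  2.54932404e-03  3.04046089e+00] [ 0.60598793 -1.01492351 11.01091958] [ 0.11638276 -0.04040849  0.02340908] 61.424936982548395 6.95
station -68.23083838608788 35.94244920978873
roof 420 angle -0.003712430815113019 z at 67 67.34234510181822
pedal 1100 angle 0.017365613671498456 z at 67 54.344428827651214
blue 277 [-22.4   2.3  40.5] [[-47.0, -14.0, 21.0], [56.0, 19.0, 60.0]]
red 89 [34.7  6.9 54.2] [[16.0, -7.0, 50.0], [52.0, 17.0, 57.0]]
roof 487 angle 0.1750165128969955 z at 67 63.46593108393198
pedal 1090 angle 0.17709673066861553 z at 67 50.26938033405655
blue 267 [-27.6   2.5  40.6] [[-47.0, -14.0, 22.0], [54.0, 19.0, 61.0]]
red 85 [34.3  5.4 54.3] [[17.0, -7.0, 49.0], [52.0, 18.0, 57.0]]
roof 566 angle 0.5063395477771231 z at 67 55.693277619591235
pedal 1034 angle 0.503409051625165 z at 67 40.774752955541956
blue 251 [-35.    2.3  40.6] [[-48.0, -14.0, 21.0], [45.0, 19.0, 60.0]]
red 79 [34.5  5.9 54.5] [[16.0, -7.0, 51.0], [53.0, 17.0, 57.0]]
```

View pics/both6.png

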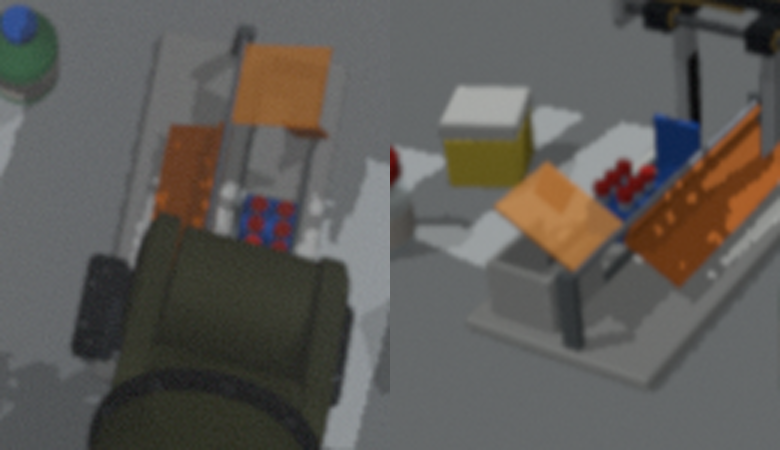

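The roof and the pedal both read about 0.505 rad, and the rack hasn't moved. I'll press 1.5 mm deeper, then push.

Call:
{"op": "play_rows", "data": {"commands": [{"x":0,"y":0,"z":0.0015,"wx":0,"wy":0,"wz":0,"grip":0.65},{"x":0,"y":0,"z":0,"wx":0,"wy":0,"wz":0,"grip":0.65},{"x":-0.003,"y":0,"z":0,"wx":0,"wy":0,"wz":0,"grip":0.65},{"x":-0.003,"y":0,"z":0,"wx":0,"wy":0,"wz":0,"grip":0.65},{"x":-0.003,"y":0,"z":0,"wx":0,"wy":0,"wz":0,"grip":0.65},{"x":-0.003,"y":0,"z":0,"wx":0,"wy":0,"wz":0,"grip":0.65},{"x":-0.003,"y":0,"z":0,"wx":0,"wy":0,"wz":0,"grip":0.65},{"x":-0.003,"y":0,"z":0,"wx":0,"wy":0,"wz":0,"grip":0.65},{"x":0,"y":0,"z":0,"wx":0,"wy":0,"wz":0,"grip":0.65}]}}

```text
clock: 8.07
eef_pos: [517.3, -47.6, 13.3]
eef_rot: [3.141, -0.002, 3.041]
wrist_force: [-3.8, 3.5, 5.3]
finger_gap: 61.2
```

```bash
python3 snap.py 7; python3 ang.py 7
```

```text
[517.37671995 -47.57193668  13.29169586] [ 3.14083983e+00 -1.40454031e-03  3.04084357e+00] [-4.59001758  2.9073138   5.80851034] [0.79922744 0.73213584 0.14982805] 61.003511382934875 8.175
station -51.836469984012226 36.52809499978541
roof 576 angle 0.5649687926672904 z at 67 54.15852404741978
pedal 972 angle 0.5689318395734477 z at 67 38.65145254923873
blue 230 [-31.6   2.1  41.1] [[-41.0, -13.0, 21.0], [20.0, 19.0, 61.0]]
red 78 [41.   5.9 54.3] [[24.0, -8.0, 51.0], [59.0, 17.0, 57.0]]
```

View pics/both7.png

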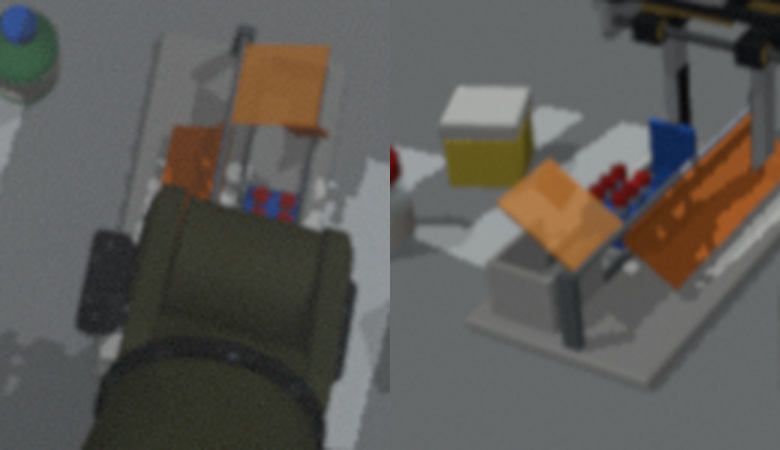

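Flap at 0.565 rad and the rack is moving, about 7 mm so far. Continuing.

Call:
{"op": "play_rows", "data": {"commands": [{"x":-0.003,"y":0,"z":-0.0005,"wx":0,"wy":0,"wz":0,"grip":0.65},{"x":-0.003,"y":0,"z":0,"wx":0,"wy":0,"wz":0,"grip":0.65},{"x":-0.003,"y":0,"z":0,"wx":0,"wy":0,"wz":0,"grip":0.65},{"x":-0.003,"y":0,"z":0,"wx":0,"wy":0,"wz":0,"grip":0.65},{"x":-0.003,"y":0,"z":0,"wx":0,"wy":0,"wz":0,"grip":0.65},{"x":-0.003,"y":0,"z":0,"wx":0,"wy":0,"wz":0,"grip":0.65},{"x":-0.003,"y":0,"z":0,"wx":0,"wy":0,"wz":0,"grip":0.65},{"x":-0.003,"y":0,"z":0,"wx":0,"wy":0,"wz":0,"grip":0.65},{"x":-0.003,"y":0,"z":0,"wx":0,"wy":0,"wz":0,"grip":0.65},{"x":-0.003,"y":0,"z":0,"wx":0,"wy":0,"wz":0,"grip":0.65}]}}

```text
clock: 9.43
eef_pos: [547.0, -50.5, 13.6]
eef_rot: [3.141, -0.002, 3.041]
wrist_force: [-5.3, 3.0, 4.6]
finger_gap: 61.2
```

```bash
python3 snap.py 8; python3 ang.py 8
```

```text
[547.33949064 -50.57168398  13.69761467] [ 3.14075507e+00 -1.48351846e-03  3.04078398e+00] [-2.77208614  3.81373102  3.84603864] [0.92444264 0.55447651 0.01864235] 61.03501593948347 9.525
station -21.72353841055682 36.53962350410221
roof 579 angle 0.5502406632155467 z at 67 54.76486587159702
pedal 946 angle 0.5577348697205341 z at 67 38.98512376714879
blue 252 [ 2.4  3.6 39.7] [[-10.0, -13.0, 20.0], [78.0, 21.0, 61.0]]
red 26 [58.6  9.1 54.8] [[52.0, -7.0, 52.0], [69.0, 17.0, 57.0]]
```

View pics/both8.png

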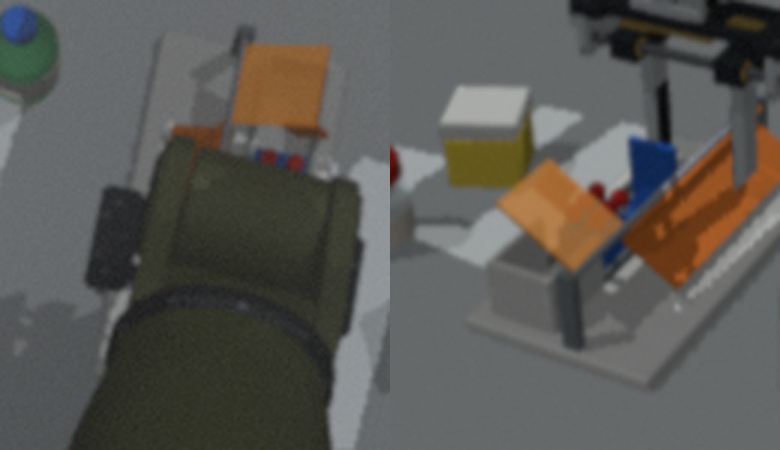

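Call:
{"op": "play_rows", "data": {"commands": [{"x":-0.003,"y":0,"z":0,"wx":0,"wy":0,"wz":0,"grip":0.65},{"x":-0.003,"y":0,"z":0,"wx":0,"wy":0,"wz":0,"grip":0.65},{"x":-0.003,"y":0,"z":0,"wx":0,"wy":0,"wz":0,"grip":0.65},{"x":-0.003,"y":0,"z":0,"wx":0,"wy":0,"wz":0,"grip":0.65},{"x":-0.003,"y":0,"z":0,"wx":0,"wy":0,"wz":0,"grip":0.65},{"x":-0.003,"y":0,"z":0,"wx":0,"wy":0,"wz":0,"grip":0.65},{"x":-0.003,"y":0,"z":0,"wx":0,"wy":0,"wz":0,"grip":0.65},{"x":-0.003,"y":0,"z":0,"wx":0,"wy":0,"wz":0,"grip":0.65},{"x":-0.003,"y":0,"z":0,"wx":0,"wy":0,"wz":0,"grip":0.65},{"x":-0.003,"y":0,"z":0,"wx":0,"wy":0,"wz":0,"grip":0.65}]}}

```text
clock: 10.78
eef_pos: [576.9, -53.5, 13.7]
eef_rot: [3.141, -0.002, 3.041]
wrist_force: [-6.6, 3.4, 5.3]
finger_gap: 61.2
```

```bash
python3 snap.py 9; python3 ang.py 9
```

```text
[577.24209223 -53.56153285  13.72450183] [ 3.14074152e+00 -1.37024427e-03  3.04082193e+00] [-2.59660536  4.04597012  4.17109684] [0.88828172 0.59467302 0.05267443] 60.94245929273018 10.875
station 8.328535051208748 36.554984039165184
roof 581 angle 0.5542732949604648 z at 67 54.418751036037655
pedal 940 angle 0.5486780289592981 z at 67 38.94714287282139
blue 263 [38.3  1.5 40.1] [[20.0, -14.0, 21.0], [123.0, 21.0, 60.0]]
```

View pics/both9.png

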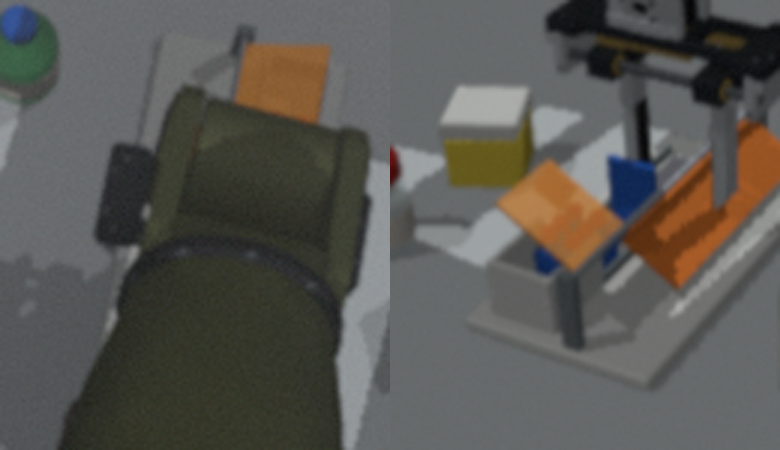

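Call:
{"op": "play_rows", "data": {"commands": [{"x":-0.003,"y":0,"z":0,"wx":0,"wy":0,"wz":0,"grip":0.65},{"x":-0.003,"y":0,"z":0,"wx":0,"wy":0,"wz":0,"grip":0.65},{"x":-0.003,"y":0,"z":0,"wx":0,"wy":0,"wz":0,"grip":0.65},{"x":-0.003,"y":0,"z":0,"wx":0,"wy":0,"wz":0,"grip":0.65},{"x":-0.003,"y":0,"z":0,"wx":0,"wy":0,"wz":0,"grip":0.65},{"x":-0.003,"y":0,"z":0,"wx":0,"wy":0,"wz":0,"grip":0.65},{"x":-0.003,"y":0,"z":0,"wx":0,"wy":0,"wz":0,"grip":0.65},{"x":-0.003,"y":0,"z":0,"wx":0,"wy":0,"wz":0,"grip":0.65},{"x":-0.003,"y":0,"z":0,"wx":0,"wy":0,"wz":0,"grip":0.65},{"x":-0.003,"y":0,"z":0,"wx":0,"wy":0,"wz":0,"grip":0.65},{"x":-0.002,"y":0,"z":0,"wx":0,"wy":0,"wz":0,"grip":0.65}]}}

```text
clock: 12.25
eef_pos: [608.8, -56.7, 13.7]
eef_rot: [3.141, -0.002, 3.041]
wrist_force: [-5.8, 3.5, 5.8]
finger_gap: 60.9
```

```bash
python3 snap.py 10; python3 ang.py 10
```

```text
[608.99582793 -56.77660525  13.75315348] [ 3.14074923e+00 -1.49850217e-03  3.04085915e+00] [-4.20537282  3.82152855  4.3222766 ] [0.83868953 0.74662922 0.09264084] 61.42621671587741 12.35
station 40.245009310097664 36.531360573269474
roof 575 angle 0.5461490117607479 z at 67 55.04450249465687
pedal 943 angle 0.5510592390043663 z at 67 39.03710938545907
blue 109 [53.6  7.2 52.8] [[50.0, -10.0, 41.0], [56.0, 19.0, 62.0]]
red 49 [146.    1.9  54.1] [[135.0, -10.0, 50.0], [152.0, 17.0, 57.0]]
```

View pics/both10.png

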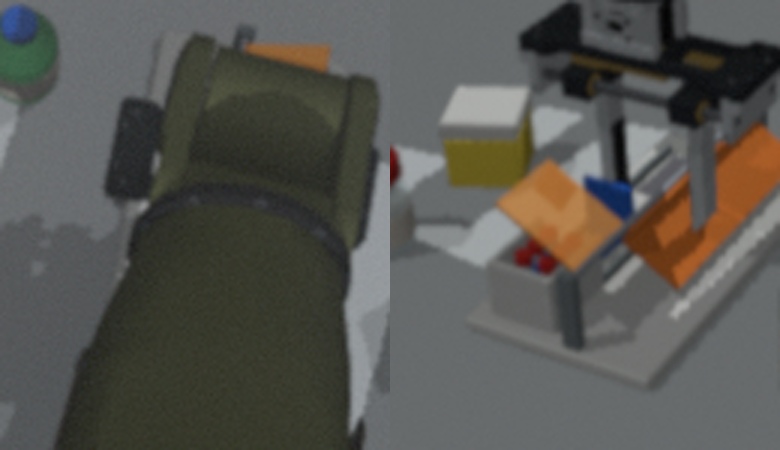

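Call:
{"op": "play_rows", "data": {"commands": [{"x":-0.0015,"y":0,"z":0,"wx":0,"wy":0,"wz":0,"grip":0.65},{"x":-0.0015,"y":0,"z":0,"wx":0,"wy":0,"wz":0,"grip":0.65},{"x":-0.0015,"y":0,"z":0,"wx":0,"wy":0,"wz":0,"grip":0.65}]}}

```text
clock: 12.72
eef_pos: [613.2, -57.2, 13.7]
eef_rot: [3.141, -0.002, 3.041]
wrist_force: [-6.3, 3.2, 5.3]
finger_gap: 60.9
```

Call:
{"op": "play_rows", "data": {"commands": [{"x":-0.001,"y":0,"z":0,"wx":0,"wy":0,"wz":0,"grip":0.65},{"x":-0.001,"y":0,"z":0,"wx":0,"wy":0,"wz":0,"grip":0.65}]}}

```text
clock: 12.98
eef_pos: [615.2, -57.4, 13.7]
eef_rot: [3.141, -0.002, 3.041]
wrist_force: [-4.4, 3.7, 5.7]
finger_gap: 61.3
```

Call:
{"op": "play_rows", "data": {"commands": [{"x":-0.001,"y":0,"z":0,"wx":0,"wy":0,"wz":0,"grip":0.65},{"x":-0.001,"y":0,"z":0,"wx":0,"wy":0,"wz":0,"grip":0.65}]}}

```text
clock: 13.22
eef_pos: [615.5, -57.4, 13.7]
eef_rot: [3.141, -0.006, 3.04]
wrist_force: [-23.5, 5.5, 17.7]
finger_gap: 61.2
```

Fx jumped to -23 N, so the rack is against the back wall. I'll ease off 1.5 mm with the flap still held and check.

Call:
{"op": "play_rows", "data": {"commands": [{"x":0.0012,"y":0,"z":0,"wx":0,"wy":0,"wz":0,"grip":0.65},{"x":0,"y":0,"z":0,"wx":0,"wy":0,"wz":0,"grip":0.65}]}}

```text
clock: 13.48
eef_pos: [615.5, -57.4, 13.8]
eef_rot: [3.141, -0.003, 3.041]
wrist_force: [-9.0, 3.9, 7.7]
finger_gap: 61.3
```

```bash
python3 snap.py 11; python3 ang.py 11
```

```text
[615.47690273 -57.35759654  13.73281905] [ 3.14058169 -0.00319566  3.04050531] [-9.34526751  3.53650384  7.38378325] [ 0.93524277  1.76178305 -0.18255392] 61.121503630208316 13.575
station 46.75177786939542 36.601381718426076
roof 578 angle 0.5429882579247556 z at 67 55.105514104262404
pedal 946 angle 0.5460051671668813 z at 67 39.091525706931584
blue 71 [60.1 10.3 54.1] [[57.0, -5.0, 44.0], [63.0, 21.0, 63.0]]
red 52 [147.7   1.   54.3] [[137.0, -10.0, 51.0], [157.0, 16.0, 57.0]]
```

View pics/both11.png

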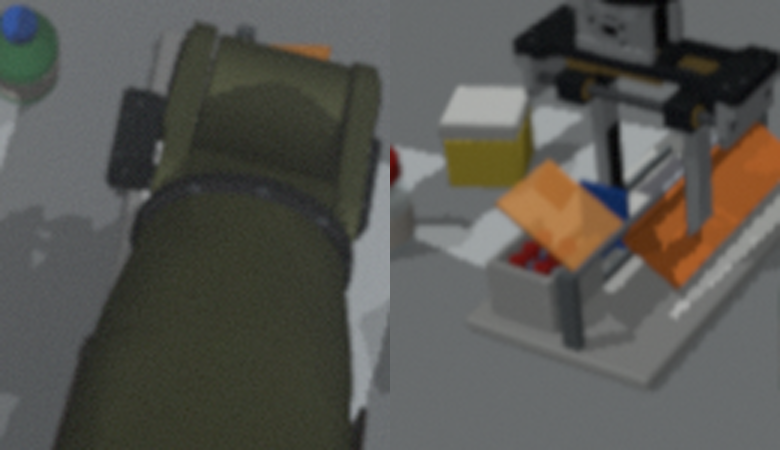

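The rack is home: the tube caps are at the back of the bay and the end plate sits outside, at about crop (605,198). The flap is still at about 0.54 rad. Now I'll back the finger off the plate and then let the flap up.

Call:
{"op": "play_rows", "data": {"commands": [{"x":0.002,"y":0,"z":0,"wx":0,"wy":0,"wz":0,"grip":0.65},{"x":0.003,"y":0,"z":0,"wx":0,"wy":0,"wz":0,"grip":0.65},{"x":0.003,"y":0,"z":0,"wx":0,"wy":0,"wz":0,"grip":0.65},{"x":0,"y":0,"z":0,"wx":0,"wy":0,"wz":0,"grip":0.65}]}}

```text
clock: 14.08
eef_pos: [609.6, -57.1, 14.5]
eef_rot: [3.141, 0.002, 3.041]
wrist_force: [4.9, 3.3, 5.4]
finger_gap: 61.2
```

```bash
python3 snap.py 12; python3 ang.py 12
```

```text
[609.50449026 -57.20703433  14.38039879] [3.14135579e+00 1.85189358e-03 3.04065093e+00] [4.1072908  2.91071847 5.11117684] [ 0.66698396 -0.89463307 -0.09556834] 61.26234962024068 14.175
station 40.794171240546255 36.15394986699739
roof 578 angle 0.5326321100102163 z at 67 55.36726025040098
pedal 938 angle 0.5397644473490847 z at 67 39.6222356759481
blue 73 [60.4 10.9 54.2] [[58.0, -4.0, 45.0], [62.0, 21.0, 62.0]]
red 50 [147.9   0.   54.5] [[138.0, -10.0, 50.0], [157.0, 17.0, 57.0]]
```

View pics/both12.png

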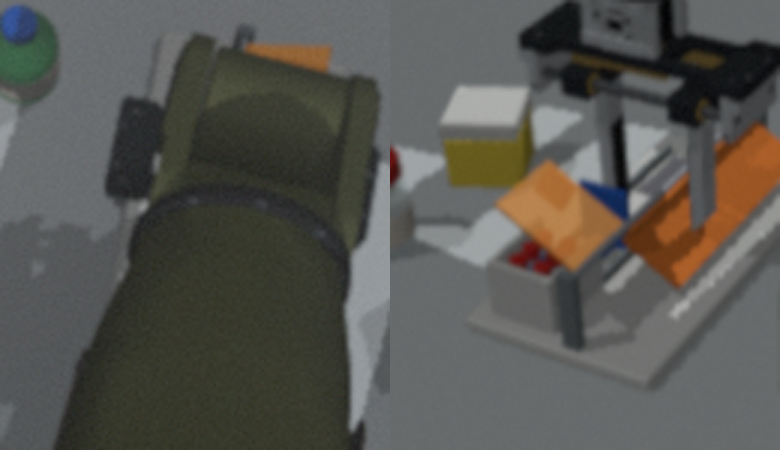

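The rack stayed put when the finger backed off. Lifting slowly.

Call:
{"op": "play_rows", "data": {"commands": [{"x":0,"y":0,"z":-0.003,"wx":0,"wy":0,"wz":0,"grip":0.65},{"x":0,"y":0,"z":-0.003,"wx":0,"wy":0,"wz":0,"grip":0.65},{"x":0,"y":0,"z":-0.003,"wx":0,"wy":0,"wz":0,"grip":0.65},{"x":0,"y":0,"z":-0.003,"wx":0,"wy":0,"wz":0,"grip":0.65},{"x":0,"y":0,"z":-0.003,"wx":0,"wy":0,"wz":0,"grip":0.65},{"x":0,"y":0,"z":-0.003,"wx":0,"wy":0,"wz":0,"grip":0.65},{"x":0,"y":0,"z":-0.004,"wx":0,"wy":0,"wz":0,"grip":0.65},{"x":0,"y":0,"z":-0.01,"wx":0,"wy":0,"wz":0,"grip":0.65},{"x":0,"y":0,"z":-0.02,"wx":0,"wy":0,"wz":0,"grip":0.65},{"x":0,"y":0,"z":-0.03,"wx":0,"wy":0,"wz":0,"grip":0.65},{"x":0,"y":0,"z":-0.03,"wx":0,"wy":0,"wz":0,"grip":0.65},{"x":0.03,"y":0,"z":-0.03,"wx":0,"wy":0,"wz":0,"grip":0.65},{"x":0.05,"y":0,"z":0,"wx":0,"wy":0,"wz":0,"grip":0.65},{"x":0.05,"y":0,"z":0,"wx":0,"wy":0,"wz":0,"grip":0.65},{"x":0.05,"y":0,"z":0,"wx":0,"wy":0,"wz":0,"grip":0.65},{"x":0,"y":0,"z":0,"wx":0,"wy":0,"wz":0,"grip":0.65},{"x":0,"y":0,"z":0,"wx":0,"wy":0,"wz":0,"grip":0.65}]}}

```text
clock: 16.3
eef_pos: [430.5, -39.4, 156.7]
eef_rot: [-3.141, 0.002, 3.041]
wrist_force: [-0.0, 0.3, -0.1]
finger_gap: 61.4
```

```bash
python3 snap.py 13; python3 ang.py 13
```

```text
[430.52864583 -39.3800447  156.04729596] [-3.14150075e+00  3.59621838e-04  3.04065585e+00] [-0.80449471 -0.33653654 -0.18132876] [ 0.02797759  0.05095913 -0.00707789] 61.06852259386813 16.4
station -139.06949293205028 35.994220108239496
roof 411 angle -0.0072141552334382495 z at 67 67.474736565984
pedal 1085 angle 0.013398039870812903 z at 67 54.34004094358985
blue 130 [60.8  5.  48. ] [[59.0, -13.0, 21.0], [63.0, 20.0, 60.0]]
red 1 [158.2  -6.3  55.4] [[158.0, -6.0, 55.0], [158.0, -6.0, 55.0]]
```

View pics/both13.png

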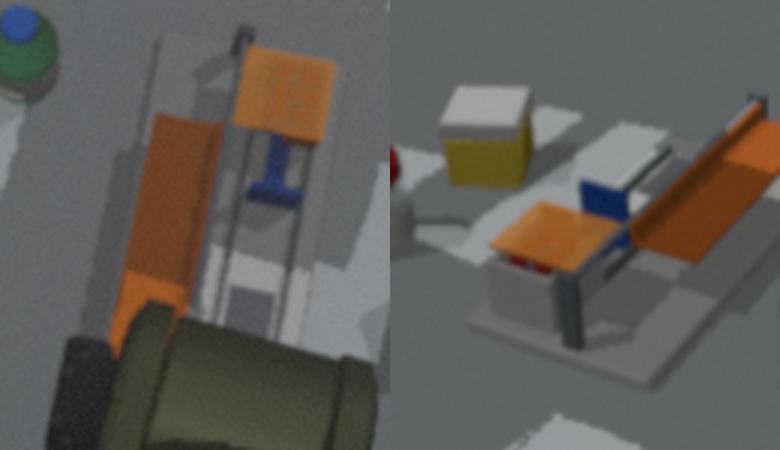

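```bash
python3 - <<'E'
from h import *
for t in("0","13"):
  for n in("top","scene"):
    f=np.load(n+t+".npz");p,d=f["p"],f["d"]
    H,S,V=cv2.split(cv2.cvtColor(p,cv2.COLOR_RGB2HSV))
    v,u=np.where((H>105)&(H<128)&(S>120)&(V>40)&(d>0));P=cast(n,np.c_[u,v].astype(float),d[v,u]);q=P[:,:2]-[565.3,-89.1];s=np.c_[q@[.995,-.1],q@[.1,.995],P[:,2]]
    k=(abs(s[:,1])<25)&(s[:,2]>45)&(s[:,2]<68)&(s[:,0]<80)&(s[:,0]>-60)
    k&=(s[:,0]<-30)|(s[:,0]>45)
    print(t,n,k.sum(),np.median(s[k],0).round(1),"top edge",np.percentile(s[k][:,2],95))
E
```

```text
0 top 60 [-46.8   0.6  60. ] top edge 65.1349722586221
0 scene 95 [-44.7   4.2  54.8] top edge 62.30398594239374
13 top 36 [58.8  2.1 60.7] top edge 63.398681204342495
13 scene 99 [60.8  5.6 53.6] top edge 61.396359267886716
```

```bash
python3 -c "
from cell import manip
print(manip.sign_off())"
```

```text
the job is handed in; nothing more can be done
None
```

I pressed the pedal with one fingertip and held the flap open at about 0.54–0.56 rad. With the other fingertip I pushed the rack about 106 mm until it met the back wall, where Fx jumped to -23 N. I then backed the finger off, lifted slowly, and handed the job in at about 16 s of the 45 s allowed. No verdict was reported.

**Last checks:**
- **Flap:** shut; roof and pedal read about 0.01 rad, which is within noise.
- **Rack:** flat in the lane. In the top view the middle of the end plate is at station x 58.8 mm, against 59 mm expected at home.
- **Robot:** clear of everything, with wrist force about 0.
- **Bystanders:** the bottle and tip box look unmoved. The jar was only partly in the last cropped pictures. I did not measure any of the three again.

**Disagreements:**
- **Tip height:** the fingertips sit about 23 mm above the reported TCP, so I found the pedal contact by force and the flap angle from the pictures.
- **Rack position:** at wall contact, the TCP reading put the rack's front at about 160.8 mm instead of 162 mm. That is inside the 6 mm tolerance and within the calibration error.

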